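Unhook the draughts box and tip its lid back open

TASK

Open the draughts box so the checkers can be put away: with a fingertip push its brass hook sideways off the stud, then raise the lid by its thumb lip and swing it smoothly back past upright until it stays open by its own weight. Only push with light fingertip touches; do not pinch, lift or shove the box or fling the lid, leave everything else on the table where it stands, and take the hand away at the end.

Things in the scene. Friction and masses are not known exactly. Their poses are not given: they have to be found in the camera images.
- games_box: dark wooden draughts box, loose on the table, about 1.8 kg with its checkers, 130 mm deep (x) by 230 mm wide (y) by 76 mm high with the lid shut (walls 60 mm high, lid 16 mm). Origin: centre of its underside on the table. Its front face, at x = -65 mm in its frame, carries the hook and the thumb lip and looks roughly to the robot's right (-y of the world), turned up to 40 degrees away from the robot; +y is along the front, +z up. It slides or tips if pushed hard.
- box_lid (a joint): angle of the lid in rad: 0 shut, grows as the front edge rises and swings back about the hinge along the rear top edge. The lid (about 0.24 kg) falls shut from below about 1.38 and falls back open from beyond about 1.55, held by slight hinge friction in between; its stop hinges hold it at 1.92, leaning back 20 degrees past upright. While the hook is on, the lid is locked.
- box_hook (a joint): angle of the brass hook in rad: 0 hooked over the stud with its shank upright; grows as its top swings towards the box's +y side. It is free of the stud from about 0.4; slight friction holds it upright, but once pushed beyond about 0.25 it falls over by its own weight to its stop at 1.5, lying along the front.
- hook_knob (a point): centre of the brass ball (14 mm across) at the top of the hook, 58 mm above the hook's pivot and, when hooked, 98 mm above the table, i.e. 22 mm above the lid's top. It stands 8 mm in front of the box's front face. The hook's pivot is on the box front at (-73, 60, 40) mm in the box frame; the shank (7 mm wide, 5 mm thick) runs from there up to the ball, whose centre is 8.5 mm to the +y side of the pivot when hooked.
- lip (a point): middle of the lower front edge of the brass thumb lip on the lid: a flat tongue 60 mm wide along y, 7 mm thick, standing out 18 mm from the front face at mid width, with free space under it down to the table; its underside is 61 mm above the table when shut. The point moves with the lid, 148 mm from the hinge line; its axes are those of the lid (equal to the box's when shut).
- lid_hinge (a point): middle of the lid's hinge line, on the rear top edge of the box at (65, 0, 60) mm in the box frame; the line runs along the box's y axis. Axes turn with the lid.
- snack_stand: empty white three-tier ceramic snack stand with blue rims, loose, 240 mm across the lowest dish, 262 mm high, origin under its centre. Between it and the robot base, at the far left, stands a fixed brass tray (240 mm across, centre near x 0.25, y 0.45 m) with three tea glasses 88 mm high, to be kept clear of. Leave alone.
- stack_tall: stack of seven black plastic checkers, 31 mm across, 56 mm high, origin under its centre. Leave alone.
- stack_short: stack of five black plastic checkers, 31 mm across, 40 mm high, origin under its centre. Leave alone.
- dice_cup: glass dice cup, 72 mm across the rim, 85 mm high, origin under its centre. Leave alone.
- pawn: pale wooden pawn, 28 mm across the foot, 52 mm high, origin under its centre. Leave alone.
- bottle_opener: flat steel bottle opener lying on the table, 120 mm long along its x, 36 mm wide at its ring head, 4 mm thick. Leave alone.
- peg_rack: wooden rack of pawns standing on the table, fixed, 300 mm wide (y), 90 mm deep (x), 200 mm high, origin under its centre. An obstacle.

How it is judged:
By the outcome, as a careful person would: the job done as asked, in the order asked, and still so for the second after the job is handed in, with the robot touching nothing.
It also fails if it takes over 48 s, if anything falls off the work surface, if the arm or the gripper's body presses on something with over 40 N, if the wrist force passes 120 N, or if a joint passes its speed limit or range.

ROBOT

A 6-joint arm with a two-finger parallel gripper is mounted at the origin on the work surface. World frame = base frame: x ahead of the robot, y to its left, z up, the work surface at z = 0. Lengths are in m, angles in degrees, forces in N, time in s.
With the tool pointing down it reaches from about 0.4 to 0.825 m from the base axis. Payload 7 kg.
Tool frame: the origin (TCP) lies at the centre of the arm's flange, where the gripper is bolted on; the fingertips stand 178 mm ahead of it and the grasp point (between the pads) lies 159 mm ahead of it (ctrl.hold_point_z is the distance from the TCP to the grasp point, in m); z points along the fingers, y is the line along which they close (so a half turn about z gives the same grasp; the last joint's range is limited). The gripper opens to 88 mm and grips with 3 to 60 N. Pads are 19 mm wide; open, the fingers measure 130 mm over their backs; the gripper's body (78 mm by 193 mm) begins 47 mm behind the grasp point.
Start: joints at [-57.29, 20.546, 0.682, 0, -70.136, -16.507], TCP at [0.188, -0.648, 0.405] pointing down, gripper open.
Joint ranges: [-176.03, 176.03], [-82.01, 121.73], [-58.28, 71.71], [-173.87, 95.51], [-174.79, -0.11], [-173.66, 173.66]. Speed limits (degrees/s): [136.94, 136.94, 172.46, 180, 180, 180].

INTERFACE

Orientations are given as [roll, pitch, yaw] about the fixed x, y, z axes, in that order (R = Rz(yaw) Ry(pitch) Rx(roll)).
In Python, from plant import ctrl gives the robot as it stands.
- The arm moves only by the shell command python3 -m inch 'ROWS'. ROWS is JSON, one flat list of numbers, 7 for each row, row after row: the closure, from 0 (fully open) to 1 (shut), then the shift along the tool's x, y, z in mm, then the turn, a rotation vector about the tool's x, y, z in degrees. In form: [hand, x, y, z, wx, wy, wz, hand, x, y, z, wx, wy, wz, ...]. A call has 1 to 5 rows; each row is the pose to reach, as a shift and turn from the pose commanded when the call began, along the tool's axes at that moment; what a row does not reach only later rows make up. A row lasts 1/10 s, in which the tool goes at most 50 mm and 8.59 degrees, less where a joint would pass 70% of its speed; a pose out of reach is approached as far as the arm can. A call with a gripper value outside its range is refused whole. The fingers move at their own pace and stop on an object; the grip force is fixed at half the most. Time passes only in rows, so rows that repeat a pose let the fingers close. It gives the time, the measured TCP pose, the force, the opening and the grip force at its end, in the units of the state.
- ctrl.get_obs(): the state, without advancing time (a new reading comes with each control period).
- ctrl.snapshot(name): name is "scene" or "side" or "wrist"; returns a dict with "frame" (400x640x3 uint8, red, green, blue), "K" (3x3 intrinsics, pixels), "R" (3x3) and "t" (3): a world point X has camera coordinates R X + t. Camera axes: x right, y down, z forward; pixel columns grow to the right and rows downward; lengths in m; the calibration is good to about 2 mm. A picture is of the moment at which its call begins. There is no depth.
- ctrl.close_job(): hands the job in; it is judged then, once.
Trained networks look in a picture, given as the dict that the camera call returned (one of the last four; its "shot" number tells which), for a name from the list of things; names that differ only in an ending like _2 or _b are one class to them, and where a whole thing is asked for, a point or a joint stands for the part that bears it (a point fixed in the world has none). Each returns a list of dicts, best first, with "p" (0 to 1); they miss things now and then, are a little off and sometimes report something else, mostly with a low value. They report only what shows in the picture. A call takes as long as a camera call.
- ctrl.recognise(picture, thing): "location" ([x, y, z] in m, in world coordinates, good to about 4 mm: the middle of the surface that is visible of it).
- ctrl.trace(picture, thing): "pixels" (400x640 bool, what is visible of it).
- ctrl.mark_of(picture, thing): "location" ([x, y, z] in m, in world coordinates, good to about 4 mm: a listed point, or the origin of a listed thing).
The state is a dict: "clock": time; "joint_pos": joint angles; "qvel": joint speeds; "tau": joint torques, N m; "tool_pos": TCP position; "orientation": TCP orientation; "force": force on the tool from outside, world axes, zero at the start; "moment": the same for the moment, N m; "opening": finger opening in m; "gripper_force": force on a finger pad.
Only numpy, scipy, OpenCV 4.12 (cv2) and the standard library are available. Lean on these libraries where they do the work, as an engineer would, in place of code of your own. Each camera call takes 0.05 s, during which the arm holds its last target. There are 200 camera calls.

## Working session

There is one attempt and no reset: what is moved stays moved. The work goes in short steps, Python scripts to look and compute and a shell command to move; the robot and the scene stay as the last step left them, time stands still between calls to the robot, and variables do not carry over. Pictures are saved under pics/ and viewed, at most 10 in all, crops included, and the job is handed in when it is done.

```bash
mkdir -p pics; ls
python3 - <<'E'
from plant import ctrl
import cv2,numpy as np
print(ctrl.get_obs())
for n in ["scene","side"]:
    s=ctrl.snapshot(n); cv2.imwrite(f"pics/{n}1.png",s["frame"][:,:,::-1])
    print(n,(-s["R"].T@s["t"]).round(3))
    for th in ["games_box","hook_knob","lip","lid_hinge"]:
        print(th,[(np.round(d["location"],4).tolist(),round(d["p"],2)) for d in ctrl.mark_of(s,th)][:2])
    if n=="scene":
      for th in ["snack_stand","stack_tall","stack_short","dice_cup","pawn","bottle_opener","peg_rack"]:
        print(th,[(np.round(d["location"],4).tolist(),round(d["p"],2)) for d in ctrl.mark_of(s,th)][:2])
E
```

```text
pics
{'clock': 0.0, 'joint_pos': array([-5.72900043e+01,  2.05909358e+01,  6.33143360e-01, -2.04483543e-02,
       -7.01365427e+01, -1.65063642e+01]), 'qvel': array([ 0.01931619, -0.03598819, -0.03500309, -0.07446605,  0.03737989,
       -0.01771535]), 'tau': array([-2.40064801e-03, -5.82717848e+01,  2.93063021e+01,  6.99699238e+00,
        7.01095909e-03, -1.50698093e-04]), 'tool_pos': array([ 0.18829487, -0.6479934 ,  0.40372226]), 'orientation': array([ 1.79904091e+02, -8.37477224e-03, -1.63803325e+02]), 'force': array([-0.33456103,  0.52400968,  0.07005634]), 'moment': array([-0.02570086, -0.0300402 ,  0.02760484]), 'gripper_force': 0.0, 'opening': 0.0875549882151238}
scene [ 0.951 -0.744  0.879]
games_box [([0.6193, 0.0467, 0.0052], 0.56)]
hook_knob [([0.5503, -0.0267, 0.0946], 0.56)]
lip [([0.6156, -0.0345, 0.0565], 0.96)]
lid_hinge [([0.6231, 0.1157, 0.0587], 0.59), ([0.7377, 0.2993, -0.0001], 0.5)]
snack_stand [([0.5135, 0.4771, -0.0001], 0.8)]
stack_tall [([0.6577, 0.3048, -0.0037], 0.48)]
stack_short []
dice_cup [([0.7365, 0.2974, -0.0005], 0.55)]
pawn [([0.6579, 0.3031, -0.0038], 0.74), ([0.6054, -0.3668, 0.0045], 0.53)]
bottle_opener [([0.7362, 0.3, -0.0018], 0.74), ([0.3027, -0.2517, -0.0023], 0.6)]
peg_rack [([0.5753, -0.527, -0.0002], 0.73)]
side [-0.071  0.765  0.776]
games_box [([0.6215, 0.0509, 0.003], 0.8)]
hook_knob [([0.5494, -0.022, 0.0981], 0.5)]
lip [([0.6222, -0.0398, 0.0628], 0.77)]
lid_hinge [([0.6197, 0.1123, 0.0581], 0.63)]
```

View pics/scene1.png

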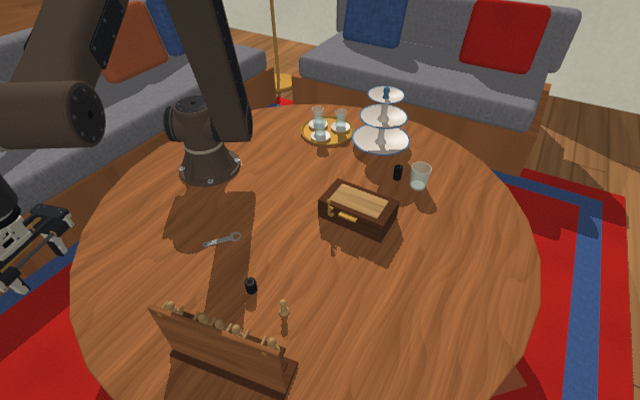

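View pics/side1.png

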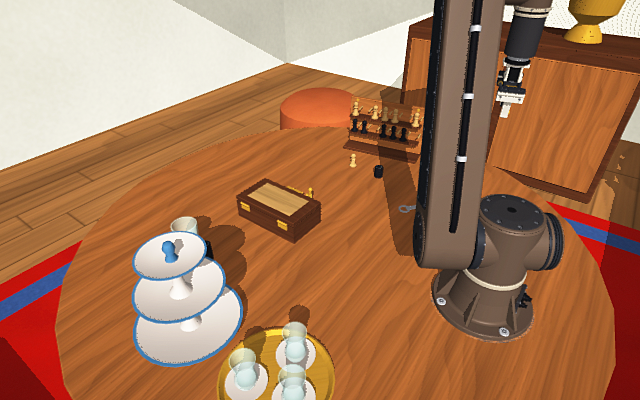

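The scene view shows the box at about (358,210), with its lip at (346,216) and its knob at (331,208). The rack is at (225,345) and the pawn at (284,308). The side view shows the knob at (310,192). The points fit a box yaw of about 89-90° and a centre of about (0.620, 0.048). Next I'll move above the hook with the hand shut.

```bash
cat > h.py <<'E'
from plant import ctrl
import numpy as np
from scipy.spatial.transform import Rotation as Ro
def R0(): 
    o=ctrl.get_obs(); return np.array(o["tool_pos"]),Ro.from_euler("xyz",o["orientation"],degrees=True)
def tilt(beta): # tool z=(0,cos b,-sin b), tool y = -x world
    b=np.radians(beta); z=np.array([0,np.cos(b),-np.sin(b)]); y=np.array([-1.,0,0]); return Ro.from_matrix(np.c_[np.cross(y,z),y,z])
def rel(p,R,c=None):
    p0,r0=c or R0(); return r0.inv().apply(np.array(p)-p0)*1e3,(r0.inv()*R).as_rotvec(degrees=True)
E
python3 -c "
from h import *
print(*rel([0.60,-0.10,0.42],tilt(90)))"
```

```text
[-548.28707144  411.51772505  -15.33611661] [-1.00734391e-04 -1.35073886e-03 -7.37972425e+01]
```

```bash
python3 -m inch '[1,-20,15,-5,0,0,-4, 1,-55,41,-10,0,0,-10, 1,-92,69,-15,0,0,-17, 1,-129,97,-15,0,0,-24, 1,-166,125,-15,0,0,-31]'; python3 -c "
from h import *
print(*rel([0.60,-0.10,0.42],tilt(90)))"
```

```text
clock: 1.35
tool_pos: [0.3136, -0.4804, 0.42]
orientation: [-180.0, 0.0, -132.5]
force: [1.2, -0.7, -0.2]
opening: 0.053
gripper_force: 0.0
[-4.73927244e+02  4.60158313e+01 -2.74492844e-02] [-4.21459278e-02 -1.57277169e-02 -4.25294213e+01]
```

```bash
python3 -m inch '[1,-40,4,0,0,0,-6, 1,-80,8,0,0,0,-12, 1,-120,12,0,0,0,-18, 1,-160,16,0,0,0,-24, 1,-200,20,0,0,0,-30]'; python3 -c "
from h import *
print(*rel([0.60,-0.10,0.42],tilt(90)))"
```

```text
clock: 1.85
tool_pos: [0.4347, -0.32, 0.42]
orientation: [-180.0, -0.0, -102.5]
force: [0.7, 0.7, 0.1]
opening: 0.0131
gripper_force: 0.0
[-2.50625696e+02 -1.13527081e+02  7.81692998e-02] [-4.12193057e-02 -8.17675792e-03 -1.25453178e+01]
```

```bash
python3 -m inch '[1,-42,-19,0,0,0,-3, 1,-84,-38,0,0,0,-6, 1,-126,-57,0,0,0,-9, 1,-168,-76,0,0,0,-12, 1,-200,-91,0,0,0,-12.5]';python3 -m inch '[1,-25,-12,0,0,0,0,1,-50,-23,0,0,0,0,1,-50,-23,0,0,0,0]'; python3 -c "
from h import *
import cv2
print(*R0()[0],ctrl.get_obs()['joint_pos'])
for n in ['wrist','scene','side']:
    s=ctrl.snapshot(n)
    if n=='wrist': cv2.imwrite('pics/w1.png',s['frame'][:,:,::-1])
    for th in ['games_box','hook_knob','lip','lid_hinge']:
        print(n,th,[(np.round(d['location'],4).tolist(),round(d['p'],2)) for d in ctrl.mark_of(s,th)][:2])
"
```

```text
clock: 2.35
tool_pos: [0.5683, -0.1444, 0.4199]
orientation: [-180.0, 0.0, -90.1]
force: [0.3, -0.4, 1.0]
opening: 0.0005
gripper_force: 0.0
clock: 2.65
tool_pos: [0.5916, -0.0942, 0.4194]
orientation: [-180.0, 0.0, -90.1]
force: [0.0, 0.5, 1.2]
opening: -0.0002
gripper_force: 0.0
0.5915555300481289 -0.0941986583634107 0.41935413201333593 [ 9.62341411e+00  1.29239947e+01 -8.03515491e+00 -1.09242857e-02
 -6.90357759e+01 -9.75985721e+00]
wrist games_box []
wrist hook_knob []
wrist lip []
wrist lid_hinge []
scene games_box [([0.5504, -0.028, 0.0947], 0.7), ([0.6214, 0.0473, 0.003], 0.66)]
scene hook_knob [([0.5491, -0.029, 0.0924], 0.45)]
scene lip [([0.6129, -0.0362, 0.06], 0.83)]
scene lid_hinge [([0.6191, 0.1133, 0.0609], 0.89)]
side games_box [([0.6203, 0.0523, 0.0049], 0.64)]
side hook_knob [([0.5512, -0.0249, 0.0994], 0.38)]
side lip [([0.6161, -0.0369, 0.0611], 0.88)]
side lid_hinge [([0.6211, 0.1137, 0.058], 0.85)]
```

View pics/w1.png

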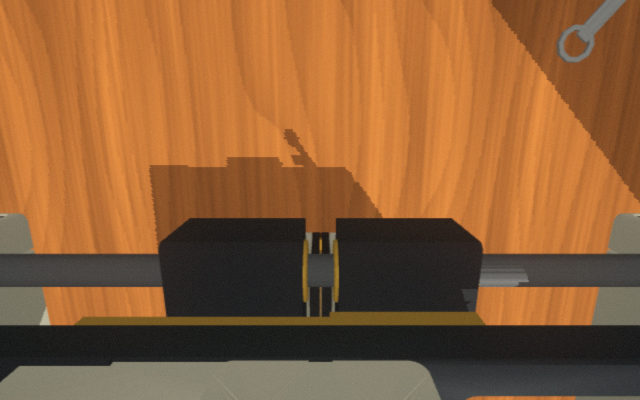

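The wrist view shows only the closed fingers, at about (320,270), with the box hidden behind them. The other two cameras agree on a yaw of about 88.5° and a knob position of about (0.550, -0.025). I'll come down on the knob's far side.

```bash
python3 -m inch '[1,-35,-5,30,0,0,0, 1,-69,-10,60,0,0,0, 1,-69,-10,95,0,0,0, 1,-69,-10,130,0,0,0, 1,-69,-10,145,0,0,0]'; python3 -m inch '[1,0,0,6,0,0,0,1,0,0,12,0,0,0,1,0,0,12,0,0,0]'; python3 -c "
from h import *
import cv2
s=ctrl.snapshot('scene');f=s['frame'][130:280,260:460,::-1];a=cv2.resize(f,None,fx=3,fy=3)
s=ctrl.snapshot('side');f=s['frame'][110:260,200:400,::-1];b=cv2.resize(f,None,fx=2,fy=2)
cv2.imwrite('pics/c2.png',a)"
```

```text
clock: 3.9
tool_pos: [0.5996, -0.0275, 0.2712]
orientation: [179.7, -0.0, -90.3]
force: [-0.6, -0.1, -0.1]
opening: 0.0005
gripper_force: 0.0
clock: 4.2
tool_pos: [0.6009, -0.0278, 0.2628]
orientation: [-180.0, 0.0, -90.3]
force: [-0.5, 0.1, 0.3]
opening: 0.0009
gripper_force: 0.0
```

View pics/c2.png

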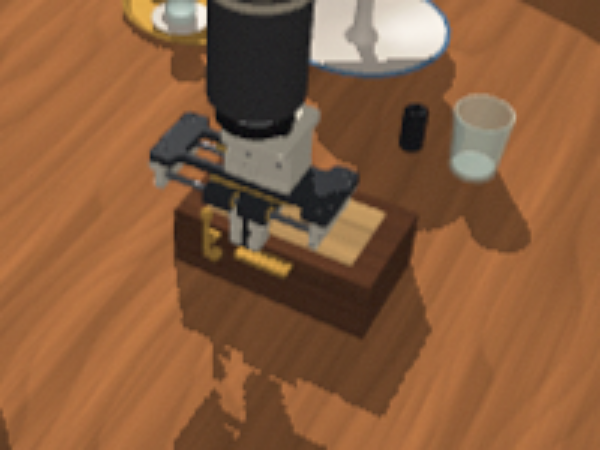

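The crop shows the closed fingertips at (245,242), just right of the knob at (208,212) and clear of the lid. I'll push gently towards -x (tool +y).

```bash
python3 -m inch '[1,0,5,0,0,0,0,1,0,10,0,0,0,0,1,0,14,0,0,0,0,1,0,18,0,0,0,0,1,0,22,0,0,0,0]'; python3 -m inch '[1,0,4,0,0,0,0,1,0,8,0,0,0,0,1,0,12,0,0,0,0,1,0,16,0,0,0,0,1,0,20,0,0,0,0]';  python3 -m inch '[1,0,4,0,0,0,0,1,0,8,0,0,0,0,1,0,12,0,0,0,0,1,0,12,0,0,0,0,1,0,12,0,0,0,0]';python3 -c "
from h import *
import cv2
s=ctrl.snapshot('scene');f=s['frame'][150:260,280:430,::-1];a=cv2.resize(f,None,fx=4,fy=4)
cv2.imwrite('pics/c3.png',a)"
```

```text
clock: 4.8
tool_pos: [0.5783, -0.0276, 0.2629]
orientation: [-180.0, 0.0, -90.3]
force: [0.4, -0.6, -0.3]
opening: 0.0004
gripper_force: 0.0
clock: 5.3
tool_pos: [0.5584, -0.0276, 0.2626]
orientation: [180.0, -0.0, -90.3]
force: [0.4, 0.5, 0.3]
opening: 0.0006
gripper_force: 0.0
clock: 5.8
tool_pos: [0.5468, -0.0274, 0.2628]
orientation: [-180.0, 0.0, -90.3]
force: [-1.0, 0.2, 0.2]
opening: 0.0006
gripper_force: 0.0
```

View pics/c3.png

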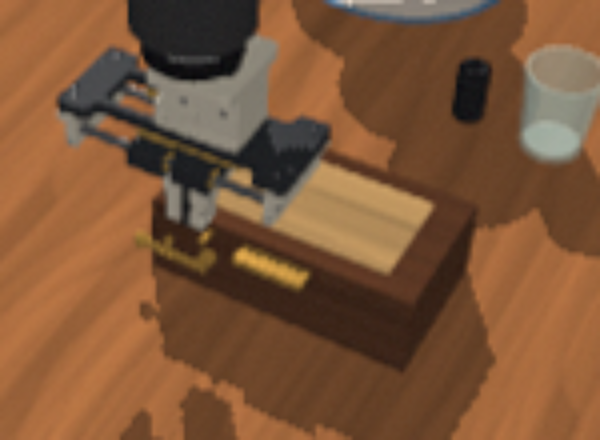

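The hook has fallen over: it lies along the front from (205,260) to (145,240), and the stud at (205,235) is free. Next I'll back out to the front and tilt the tool to get under the lip.

```bash
cat >> h.py <<'E'
P=np.array([.617,-.037,.061]); H=np.array([.617,.1115,.060])
def pose(beta,d,off,p=P): # fingertip d past p, finger axis off below p (m)
    R=tilt(beta); z=R.as_matrix()[:,2]; n=-R.as_matrix()[:,0]*-1
    n=np.array([0,np.sin(np.radians(beta)),np.cos(np.radians(beta))])
    return p-off*n-(.178-d)*z,R
E
python3 -c "
from h import *
a=([.60,-.19,.30],tilt(65)); b=pose(40,-.048,.018)
print(b[0],pose(40,.012,.0145)[0]);print(*rel(*a));print(*rel(*b,c=a))"
```

```text
[ 0.617      -0.22169622  0.1924812 ] [ 0.617     -0.1734838  0.1565951]
[162.29914494 -53.96711681 -37.23851099] [ -0.07789855 -24.99994128  -0.2795578 ]
[ 74.16594046 -17.          84.04972399] [  0. -25.   0.]
```

```bash
python3 -m inch '[1,32,-5,-15,0,-4,0,1,65,-18,-25,0,-9,0,1,98,-30,-32,0,-14,0,1,130,-42,-37,0,-20,0,1,162,-54,-37,0,-25,0]'; python3 -m inch '[1,15,-4,17,0,-5,0,1,30,-8,34,0,-10,0,1,45,-12,51,0,-15,0,1,60,-15,68,0,-20,0,1,74,-17,84,0,-25,0]'; python3 -c "
from h import *
import cv2
print(R0()[0],ctrl.get_obs()['joint_pos'])
print(*rel(*pose(40,-.048,.018)));print(*rel(*pose(40,.012,.0145)))
for n in ['side','scene']:
  s=ctrl.snapshot(n)
  for th in ['lip','lid_hinge','games_box','hook_knob']:
    print(n,th,[(np.round(d['location'],4).tolist(),round(d['p'],2)) for d in ctrl.mark_of(s,th)][:2])
f=s['frame'][150:270,260:420,::-1];cv2.imwrite('pics/c4.png',cv2.resize(f,None,fx=4,fy=4))"
```

```text
clock: 6.35
tool_pos: [0.601, -0.1913, 0.301]
orientation: [-179.8, 25.2, -90.2]
force: [-0.1, 0.7, 0.5]
opening: 0.0004
gripper_force: 0.0
clock: 6.85
tool_pos: [0.6171, -0.2221, 0.1911]
orientation: [-180.0, 50.2, -90.3]
force: [-0.3, 0.3, 0.8]
opening: 0.0
gripper_force: 0.0
[ 0.61706747 -0.22206445  0.19108844] [-20.78089812  38.58627478   8.90082107 -46.25559799 -85.18280127
  35.25182123]
[-1.30548023  0.06892119 -0.60901901] [-0.26315916  0.19599081 -0.18699249]
[-4.59975182  0.35561404 59.40194317] [-0.26315916  0.19599081 -0.18699249]
side lip [([0.6175, -0.0391, 0.0609], 0.86)]
side lid_hinge [([0.6206, 0.1129, 0.0593], 0.7)]
side games_box [([0.6213, 0.0463, 0.0061], 0.85)]
side hook_knob []
scene lip []
scene lid_hinge [([0.6197, 0.114, 0.0605], 0.85), ([0.6091, -0.3649, 0.0009], 0.22)]
scene games_box [([0.6207, 0.0467, 0.0035], 0.88)]
scene hook_knob []
```

View pics/c4.png

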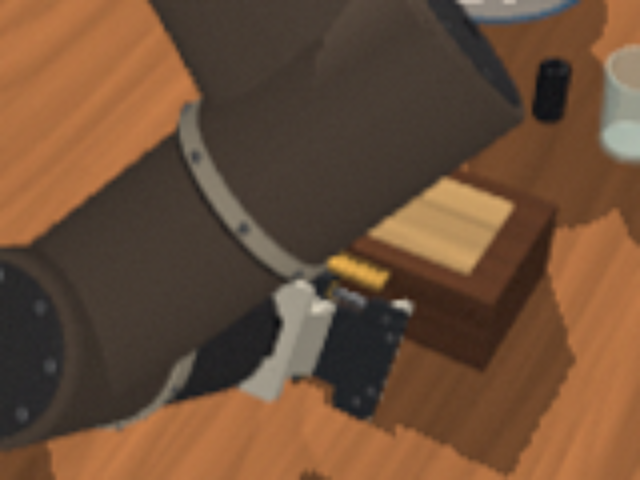

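The crop shows the forearm covering the hook. The lip is visible at (360,270), and the gripper is in front of it with its tip hidden below. Now I'll slide the fingertip under the lip.

```bash
python3 -m inch '[1,0,0,15,0,0,0,1,0,0,30,0,0,0,1,-1,0,42,0,0,0,1,-2,0,52,0,0,0,1,-2,0,58,0,0,0]'; python3 -m inch '[1,0,0,0,0,0,0,1,-1,0,0,0,0,0,1,-2,0,0,0,0,0]'; python3 -c "
from h import *
import cv2
print(R0()[0],ctrl.get_obs()['force'],*rel(*pose(40,.012,.0095)))
s=ctrl.snapshot('wrist');cv2.imwrite('pics/w5.png',s['frame'][:,:,::-1])
"
```

```text
clock: 7.85
tool_pos: [0.6168, -0.1743, 0.1555]
orientation: [179.9, 50.0, -90.3]
force: [0.4, -0.4, 0.9]
opening: 0.0007
gripper_force: 0.0
clock: 8.15
tool_pos: [0.6171, -0.1749, 0.1584]
orientation: [-180.0, 50.0, -90.3]
force: [-0.5, -0.9, 0.5]
opening: 0.0005
gripper_force: 0.0
[ 0.6171078  -0.17485053  0.1583668 ] [-0.46362675 -0.88020996  0.49851711] [-4.52174597  0.13194643  2.18358366] [-0.26080588 -0.02119919 -0.17996282]
```

View pics/w5.png

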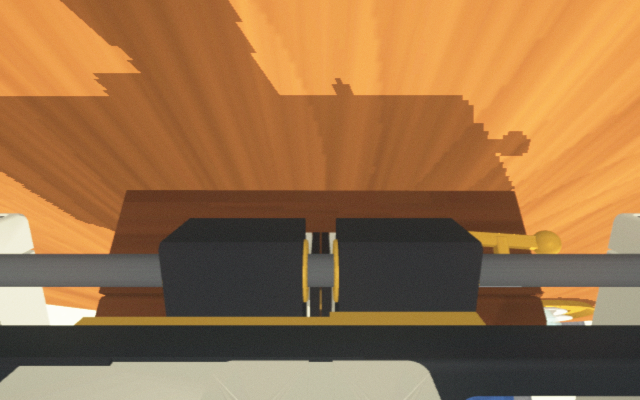

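The wrist view shows the hook lying down with its knob at (545,240), the box front behind the fingers, and the fingertips under the lip. Next I'll work out the lift arc.

```bash
cat >> h.py <<'E'
def lp(th,d=.012,off=.0095):
    a=np.radians(th); r=P-H
    p=H+np.array([0,r[1]*np.cos(a)+r[2]*np.sin(a),-r[1]*np.sin(a)+r[2]*np.cos(a)])
    return pose(40+.65*th,d,off,p)
def rows(ths,c=None):
    c=c or R0()
    for t in ths:
        s,w=rel(*lp(t),c=c); print(t,s.round(1),w.round(1))
E
python3 -c "
from h import *
rows([0,2,4,6,8]);print()
for k in range(8,68,10): rows(range(k+2,k+11,2),lp(k));print(lp(k+10)[0])"
```

```text
0 [-4.3  0.1  2.3] [-0.3 -0.  -0.2]
2 [-12.1   0.1  -1.1] [-0.3  1.3 -0.2]
4 [-20.1   0.2  -4.3] [-0.3  2.6 -0.2]
6 [-28.1   0.2  -7.3] [-0.3  3.9 -0.2]
8 [-36.2   0.2 -10. ] [-0.3  5.2 -0.2]

10 [-8.   0.  -3.2] [0.  1.3 0. ]
12 [-16.1   0.   -6.2] [0.  2.6 0. ]
14 [-24.2   0.   -8.9] [0.  3.9 0. ]
16 [-32.5   0.  -11.4] [0.  5.2 0. ]
18 [-40.8   0.  -13.7] [0.  6.5 0. ]
[ 0.617      -0.13976157  0.23122506]
20 [-8.1  0.  -2.9] [0.  1.3 0. ]
22 [-16.4   0.   -5.6] [0.  2.6 0. ]
24 [-24.7   0.   -8.1] [0.  3.9 0. ]
26 [-33.1   0.  -10.3] [0.  5.2 0. ]
28 [-41.6   0.  -12.3] [0.  6.5 0. ]
[ 0.617      -0.11469689  0.26667558]
30 [-8.3  0.  -2.7] [0.  1.3 0. ]
32 [-16.7   0.   -5.1] [0.  2.6 0. ]
34 [-25.2   0.   -7.3] [0.  3.9 0. ]
36 [-33.7   0.   -9.2] [0.  5.2 0. ]
38 [-42.3   0.  -10.9] [0.  6.5 0. ]
[ 0.617      -0.08443412  0.29823154]
40 [-8.5  0.  -2.4] [0.  1.3 0. ]
42 [-17.    0.   -4.5] [0.  2.6 0. ]
44 [-25.6   0.   -6.4] [0.  3.9 0. ]
46 [-34.3   0.   -8. ] [0.  5.2 0. ]
48 [-43.    0.   -9.4] [0.  6.5 0. ]
[ 0.617      -0.04961202  0.32510839]
50 [-8.6  0.  -2.1] [0.  1.3 0. ]
52 [-17.2   0.   -3.9] [0.  2.6 0. ]
54 [-25.9   0.   -5.5] [0.  3.9 0. ]
56 [-34.7   0.   -6.9] [0.  5.2 0. ]
58 [-43.5   0.   -7.9] [0.  6.5 0. ]
[ 0.617      -0.01098994  0.34663084]
60 [-8.7  0.  -1.8] [0.  1.3 0. ]
62 [-17.4   0.   -3.3] [0.  2.6 0. ]
64 [-26.2   0.   -4.6] [0.  3.9 0. ]
66 [-35.1   0.   -5.6] [0.  5.2 0. ]
68 [-43.9   0.   -6.4] [0.  6.5 0. ]
[0.617      0.03057139 0.36225157]
```

```bash
python3 -m inch '[1,-3,0,1.5,0,0,0,1,-8,0,0.5,0,0.6,0,1,-14,0,-2,0,1.6,0,1,-22,0,-5,0,2.9,0,1,-30,0,-8,0,4.2,0]'; python3 -m inch '[1,-6,0,-2.2,0,1,0,1,-6,0,-2.2,0,1,0]'; python3 -c "
from h import *
import cv2
print(R0()[0],lp(8)[0],ctrl.get_obs()['force'])
for n in ['scene','side']:
  s=ctrl.snapshot(n)
  for th in ['lip','lid_hinge','games_box']:
    print(n,th,[(np.round(d['location'],4).tolist(),round(d['p'],2)) for d in ctrl.mark_of(s,th)][:2])
rows([10,12,14,16,18])
f=s['frame'][110:260,210:390,::-1];cv2.imwrite('pics/c6.png',cv2.resize(f,None,fx=4,fy=4))"
```

```text
clock: 8.7
tool_pos: [0.617, -0.1615, 0.1872]
orientation: [-180.0, 45.6, -90.3]
force: [-0.7, -4.0, -1.3]
opening: 0.0003
gripper_force: 1.6
clock: 8.9
tool_pos: [0.6174, -0.158, 0.194]
orientation: [-179.8, 44.7, -90.1]
force: [0.3, -2.9, -0.8]
opening: 0.0002
gripper_force: 1.4
[ 0.61744616 -0.15796657  0.19396997] [ 0.617      -0.15912584  0.19275219] [ 0.29253699 -2.90011115 -0.78209041]
scene lip [([0.6127, -0.035, 0.0851], 0.86)]
scene lid_hinge [([0.6219, 0.1168, 0.0596], 0.65)]
scene games_box [([0.6197, 0.0498, 0.0024], 0.96)]
side lip [([0.6187, -0.037, 0.0822], 0.93)]
side lid_hinge []
side games_box [([0.6217, 0.0472, 0.0031], 0.69)]
10 [-8.5 -0.  -4.6] [-0.2  1.3 -0.3]
12 [-16.6   0.   -7.5] [-0.2  2.6 -0.3]
14 [-24.8   0.  -10.3] [-0.2  3.9 -0.3]
16 [-33.    0.1 -12.7] [-0.2  5.2 -0.3]
18 [-41.4   0.1 -15. ] [-0.2  6.5 -0.3]
```

View pics/c6.png

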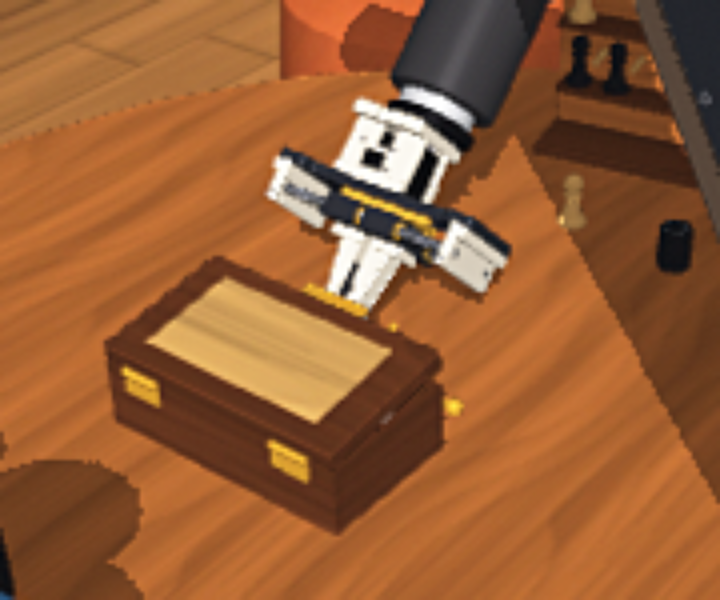

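The lid is up about 8° on the lip, which now sits at (335,300) in the crop, and the box hasn't moved. There is about 3 N along +y, so I'll retract the finger slightly as I carry on.

```bash
python3 -m inch '[1,-7,0,-6,0,1.3,0,1,-15,0,-9.5,0,2.6,0,1,-23.5,0,-12.5,0,3.9,0,1,-32.5,0,-15.5,0,5.2,0,1,-41.5,0,-18,0,6.5,0]'; python3 -c "
from h import *
print(R0()[0],lp(18)[0],ctrl.get_obs()['force'])
for n in ['scene','side']:
  s=ctrl.snapshot(n)
  for th in ['lip','lid_hinge','games_box']:
    print(n,th,[(np.round(d['location'],4).tolist(),round(d['p'],2)) for d in ctrl.mark_of(s,th)][:2])
rows([20,22,24,26,28])"
```

```text
clock: 9.8
tool_pos: [0.617, -0.1414, 0.2353]
orientation: [-180.0, 38.2, -90.2]
force: [-1.1, -1.9, -0.1]
opening: 0.0005
gripper_force: 0.9
[ 0.61699945 -0.14137522  0.23531652] [ 0.617      -0.13976157  0.23122506] [-1.13607079 -1.87237257 -0.0567575 ]
scene lip [([0.6139, -0.0277, 0.1084], 0.56)]
scene lid_hinge []
scene games_box [([0.6167, 0.0455, 0.0023], 0.7), ([0.6562, 0.3033, -0.0021], 0.17)]
side lip [([0.6156, -0.0315, 0.1076], 0.84)]
side lid_hinge [([0.6207, 0.112, 0.0579], 0.79)]
side games_box []
20 [-8.6  0.2  0.3] [-0.2  1.3 -0.3]
22 [-16.8   0.3  -2.4] [-0.2  2.6 -0.3]
24 [-25.2   0.3  -4.9] [-0.2  3.9 -0.3]
26 [-33.6   0.3  -7.1] [-0.2  5.2 -0.3]
28 [-42.1   0.4  -9.1] [-0.2  6.5 -0.3]
```

```bash
python3 -m inch '[1,-8.5,0,-2,0,1.3,0,1,-16.8,0,-4.4,0,2.6,0,1,-25.2,0,-6.9,0,3.9,0,1,-33.6,0,-9.1,0,5.2,0,1,-42,0,-11,0,6.5,0]';python3 -m inch '[1,-8.3,0,-2.7,0,1.3,0,1,-16.7,0,-5.1,0,2.6,0,1,-25.2,0,-7.3,0,3.9,0,1,-33.7,0,-9.2,0,5.2,0,1,-42.3,0,-10.9,0,6.5,0]'; python3 -c "
from h import *
print(R0()[0],lp(38)[0],ctrl.get_obs()['force'])
for n in ['side']:
  s=ctrl.snapshot(n)
  for th in ['lip','lid_hinge','games_box']:
    print(n,th,[(np.round(d['location'],4).tolist(),round(d['p'],2)) for d in ctrl.mark_of(s,th)][:2])
rows([40,42,44,46,48])"
```

```text
clock: 10.7
tool_pos: [0.6172, -0.115, 0.2698]
orientation: [-180.0, 31.7, -90.2]
force: [0.3, -2.7, 0.4]
opening: 0.0004
gripper_force: 1.0
clock: 11.2
tool_pos: [0.6174, -0.0849, 0.3007]
orientation: [-180.0, 25.2, -90.3]
force: [-0.5, -2.0, -0.3]
opening: 0.0004
gripper_force: 0.7
[ 0.6173961  -0.08490921  0.30071361] [ 0.617      -0.08443412  0.29823154] [-0.52198464 -1.98521239 -0.29390166]
side lip [([0.6181, -0.0036, 0.153], 0.89)]
side lid_hinge [([0.6193, 0.111, 0.0572], 0.97), ([0.609, -0.3644, -0.0016], 0.18)]
side games_box [([0.6189, 0.0501, 0.0032], 0.62)]
40 [-8.1  0.6 -0.2] [-0.1  1.3 -0.2]
42 [-16.6   0.6  -2.3] [-0.1  2.6 -0.2]
44 [-25.2   0.6  -4.2] [-0.1  3.9 -0.2]
46 [-33.9   0.7  -5.8] [-0.1  5.2 -0.2]
48 [-42.6   0.7  -7.2] [-0.1  6.5 -0.2]
```

```bash
python3 -m inch '[1,-8.2,0,-1.6,0,1.3,0,1,-16.6,0,-3.6,0,2.6,0,1,-25.2,0,-5.4,0,3.9,0,1,-33.9,0,-7,0,5.2,0,1,-42.6,0,-8.4,0,6.5,0]';python3 -m inch '[1,-8.6,0,-2.1,0,1.3,0,1,-17.2,0,-3.9,0,2.6,0,1,-25.9,0,-5.5,0,3.9,0,1,-34.7,0,-6.9,0,5.2,0,1,-43.5,0,-7.9,0,6.5,0]'; python3 -c "
from h import *
print(R0()[0],lp(58)[0],ctrl.get_obs()['force'])
for n in ['side']:
  s=ctrl.snapshot(n)
  for th in ['lip','lid_hinge','games_box']:
    print(n,th,[(np.round(d['location'],4).tolist(),round(d['p'],2)) for d in ctrl.mark_of(s,th)][:2])
rows([60,62,64,66,68]);
for k in range(68,98,10): rows(range(k+2,k+11,2),lp(k))"
```

```text
clock: 11.9
tool_pos: [0.6175, -0.05, 0.3265]
orientation: [-180.0, 18.7, -90.3]
force: [0.1, -1.2, -1.1]
opening: 0.0006
gripper_force: 0.6
clock: 12.4
tool_pos: [0.6177, -0.0112, 0.3482]
orientation: [-180.0, 12.2, -90.3]
force: [0.3, -1.9, -0.5]
opening: 0.0003
gripper_force: 0.4
[ 0.61773368 -0.01119197  0.34817157] [ 0.617      -0.01098994  0.34663084] [ 0.2939406  -1.9457043  -0.45534989]
side lip [([0.6186, 0.0332, 0.1876], 0.79)]
side lid_hinge [([0.6184, 0.113, 0.0587], 0.89)]
side games_box [([0.6179, 0.0465, 0.0017], 0.63)]
60 [-8.9  0.7 -0.7] [-0.1  1.3 -0.2]
62 [-17.7   0.8  -2.2] [-0.1  2.6 -0.2]
64 [-26.5   0.8  -3.5] [-0.1  3.9 -0.2]
66 [-35.3   0.8  -4.5] [-0.1  5.2 -0.2]
68 [-44.2   0.9  -5.3] [-0.1  6.5 -0.2]
70 [-8.8  0.  -1.5] [0.  1.3 0. ]
72 [-17.6   0.   -2.7] [0.  2.6 0. ]
74 [-26.5   0.   -3.7] [0.  3.9 0. ]
76 [-35.4   0.   -4.4] [0.  5.2 0. ]
78 [-44.3   0.   -4.9] [0.  6.5 0. ]
80 [-8.9  0.  -1.2] [0.  1.3 0. ]
82 [-17.7   0.   -2.1] [0.  2.6 0. ]
84 [-26.7   0.   -2.8] [0.  3.9 0. ]
86 [-35.6   0.   -3.2] [0.  5.2 0. ]
88 [-44.5   0.   -3.3] [0.  6.5 0. ]
90 [-8.9  0.  -0.9] [0.  1.3 0. ]
92 [-17.8   0.   -1.5] [0.  2.6 0. ]
94 [-26.8   0.   -1.8] [0.  3.9 0. ]
96 [-35.7   0.   -1.9] [0.  5.2 0. ]
98 [-44.7   0.   -1.7] [0.  6.5 0. ]
```

```bash
python3 -m inch '[1,-8.9,0,-1.2,0,1.3,0,1,-17.7,0,-2.7,0,2.6,0,1,-26.5,0,-4,0,3.9,0,1,-35.3,0,-5,0,5.2,0,1,-44.2,0,-5.8,0,6.5,0]';python3 -m inch '[1,-8.3,0,-1.5,0,1.3,0,1,-15.6,0,-2.5,0,2.3,0,1,-22,0,-3.2,0,3.3,0,1,-28,0,-3.8,0,4.2,0,1,-33,0,-4.2,0,4.9,0]'; python3 -c "
from h import *
print(R0()[0],ctrl.get_obs()['force'],ctrl.get_obs()['joint_pos'])
for n in ['side']:
  s=ctrl.snapshot(n)
  for th in ['lip','lid_hinge','games_box']:
    print(n,th,[(np.round(d['location'],4).tolist(),round(d['p'],2)) for d in ctrl.mark_of(s,th)][:2])
rows([76,77,78,79,80]);
rows([81,82,83,84,85],lp(80));rows([86,87,88,89,90],lp(85)); rows([91,92,93,94,95],lp(90))"
```

```text
clock: 13.1
tool_pos: [0.6179, 0.0298, 0.3625]
orientation: [180.0, 5.8, -90.3]
force: [0.5, -1.0, 0.3]
opening: 0.0008
gripper_force: 0.3
clock: 13.6
tool_pos: [0.6182, 0.0627, 0.3701]
orientation: [180.0, 0.8, -90.3]
force: [-0.7, 0.1, -0.2]
opening: 0.0004
gripper_force: 0.2
[0.61815416 0.06270943 0.37006113] [-0.72537575  0.06587458 -0.19623551] [ 23.50752249  16.87718164  -8.93908804  -0.86835778 -63.85869878
 -23.42871552]
side lip [([0.6164, 0.0757, 0.2054], 0.85)]
side lid_hinge [([0.619, 0.1097, 0.0578], 0.74)]
side games_box [([0.621, 0.0463, 0.0057], 0.92)]
76 [-2.8  1.1 -0.2] [ 0.   0.3 -0.3]
77 [-7.2  1.2 -0.8] [ 0.   1.  -0.3]
78 [-11.6   1.2  -1.4] [ 0.   1.6 -0.3]
79 [-16.1   1.2  -1.9] [ 0.   2.3 -0.3]
80 [-20.5   1.2  -2.3] [ 0.   2.9 -0.3]
81 [-4.4  0.  -0.6] [0.  0.7 0. ]
82 [-8.9  0.  -1.1] [0.  1.3 0. ]
83 [-13.3   0.   -1.6] [0. 2. 0.]
84 [-17.8   0.   -2. ] [0.  2.6 0. ]
85 [-22.2   0.   -2.3] [0.  3.3 0. ]
86 [-4.4  0.  -0.5] [0.  0.6 0. ]
87 [-8.9  0.  -1. ] [0.  1.3 0. ]
88 [-13.3   0.   -1.4] [0. 2. 0.]
89 [-17.8   0.   -1.7] [0.  2.6 0. ]
90 [-22.3   0.   -1.9] [0.  3.3 0. ]
91 [-4.5  0.  -0.4] [0.  0.6 0. ]
92 [-8.9  0.  -0.8] [0.  1.3 0. ]
93 [-13.4   0.   -1.1] [0.  1.9 0. ]
94 [-17.8   0.   -1.4] [0.  2.6 0. ]
95 [-22.3   0.   -1.5] [0.  3.3 0. ]
```

Steady at about 75.5°. I'll go on at about 10°/s.

```bash
python3 -m inch '[1,-4.4,0,-0.4,0,0.6,0,1,-8.9,0,-1,0,1.2,0,1,-13.3,0,-1.5,0,1.9,0,1,-17.8,0,-2,0,2.6,0,1,-22,0,-2.4,0,3.2,0]';python3 -m inch '[1,-4.4,0,-0.6,0,0.7,0,1,-8.9,0,-1.1,0,1.3,0,1,-13.3,0,-1.6,0,2,0,1,-17.8,0,-2,0,2.6,0,1,-22,0,-2.3,0,3.3,0]'; python3 -c "
from h import *
print(R0()[0],ctrl.get_obs()['force'])
for n in ['side']:
  s=ctrl.snapshot(n)
  for th in ['lip','lid_hinge','games_box']:
    print(n,th,[(np.round(d['location'],4).tolist(),round(d['p'],2)) for d in ctrl.mark_of(s,th)][:2])
rows([86,87,88,89,90])"
```

```text
clock: 14.3
tool_pos: [0.6183, 0.0849, 0.3729]
orientation: [-180.0, -2.4, -90.3]
force: [-1.3, 0.4, -0.2]
opening: 0.0003
gripper_force: 0.1
clock: 14.8
tool_pos: [0.6184, 0.1068, 0.3743]
orientation: [180.0, -5.7, -90.3]
force: [-0.2, 0.2, 0.1]
opening: 0.0007
gripper_force: 0.0
[0.61840415 0.10679309 0.3742833 ] [-0.20282383  0.24415787  0.05432737]
side lip [([0.6203, 0.1007, 0.2086], 0.94)]
side lid_hinge [([0.6197, 0.1122, 0.0568], 0.95)]
side games_box [([0.6223, 0.0476, 0.0046], 0.87)]
86 [-3.2  1.4 -0.4] [ 0.   0.3 -0.3]
87 [-7.6  1.4 -0.9] [ 0.   0.9 -0.3]
88 [-12.1   1.4  -1.3] [ 0.   1.6 -0.3]
89 [-16.5   1.5  -1.7] [ 0.   2.2 -0.3]
90 [-21.    1.5  -2. ] [ 0.   2.9 -0.3]
```

```bash
python3 -m inch '[1,-3,0,-0.4,0,0.4,0,1,-6,0,-0.7,0,0.9,0,1,-9,0,-1,0,1.3,0,1,-12,0,-1.3,0,1.8,0,1,-15,0,-1.5,0,2.2,0]';python3 -m inch '[1,-3,0,-0.3,0,0.4,0,1,-6,0,-0.6,0,0.9,0,1,-9,0,-0.8,0,1.3,0,1,-12,0,-1,0,1.8,0,1,-15,0,-1.2,0,2.2,0]'; python3 -c "
from h import *
print(R0()[0],ctrl.get_obs()['force'])
for n in ['side']:
  s=ctrl.snapshot(n)
  for th in ['lip','lid_hinge','games_box']:
    print(n,th,[(np.round(d['location'],4).tolist(),round(d['p'],2)) for d in ctrl.mark_of(s,th)][:2])
rows([92,93,94,95,96])"
```

```text
clock: 15.5
tool_pos: [0.6185, 0.1218, 0.3743]
orientation: [180.0, -7.8, -90.3]
force: [-0.8, 0.1, 0.5]
opening: 0.0004
gripper_force: 0.0
clock: 16.0
tool_pos: [0.6186, 0.1368, 0.3734]
orientation: [180.0, -10.0, -90.3]
force: [-0.2, 0.4, -0.1]
opening: 0.0004
gripper_force: 0.0
[0.61856527 0.13676584 0.3734169 ] [-0.20385904  0.36329594 -0.09172169]
side lip [([0.6215, 0.1601, 0.1996], 0.77)]
side lid_hinge [([0.6201, 0.1112, 0.0581], 0.93)]
side games_box [([0.6193, 0.0462, 0.0053], 0.68), ([0.6196, 0.1589, 0.2008], 0.63)]
92 [ 0.1  1.6 -0.2] [ 0.1 -0.2 -0.3]
93 [-4.4  1.6 -0.6] [ 0.1  0.4 -0.3]
94 [-8.9  1.6 -1. ] [ 0.1  1.1 -0.3]
95 [-13.3   1.6  -1.2] [ 0.1  1.7 -0.3]
96 [-17.8   1.6  -1.5] [ 0.1  2.4 -0.3]
```

The lid has fallen back to its stop at about 109°. I'll take the hand away, backing off and up.

```bash
python3 -m inch '[1,10,0,-3,0,0,0,1,30,0,-12,0,0,0,1,60,0,-25,0,0,0,1,90,0,-40,0,0,0,1,120,0,-50,0,0,0]';python3 -m inch '[1,35,0,-10,0,0,0,1,70,0,-20,0,0,0,1,100,0,-20,0,0,0,1,110,0,-20,0,0,0,1,110,0,-20,0,0,0]'; python3 -c "
from h import *
import cv2
print(R0()[0],ctrl.get_obs()['force'])
s=ctrl.snapshot('side')
for th in ['lip','lid_hinge','games_box','pawn','stack_tall','dice_cup']:
    print(th,[(np.round(d['location'],4).tolist(),round(d['p'],2)) for d in ctrl.mark_of(s,th)][:2])
cv2.imwrite('pics/side7.png',s['frame'][:,:,::-1])"
```

```text
clock: 16.7
tool_pos: [0.6177, 0.0246, 0.4462]
orientation: [-179.9, -10.0, -90.3]
force: [0.6, -0.4, -0.7]
opening: 0.0002
gripper_force: 0.0
clock: 17.2
tool_pos: [0.6167, -0.0803, 0.4836]
orientation: [-179.9, -10.0, -90.5]
force: [-0.3, 0.4, 0.9]
opening: 0.0006
gripper_force: 0.0
[ 0.61672484 -0.08032448  0.48357848] [-0.33613074  0.36606388  0.90100583]
lip []
lid_hinge [([0.6193, 0.1117, 0.0568], 0.87)]
games_box [([0.6201, 0.0515, 0.0044], 0.63), ([0.3025, -0.2521, -0.0006], 0.38)]
pawn []
stack_tall [([0.659, 0.3004, 0.0008], 0.63)]
dice_cup []
```

View pics/side7.png

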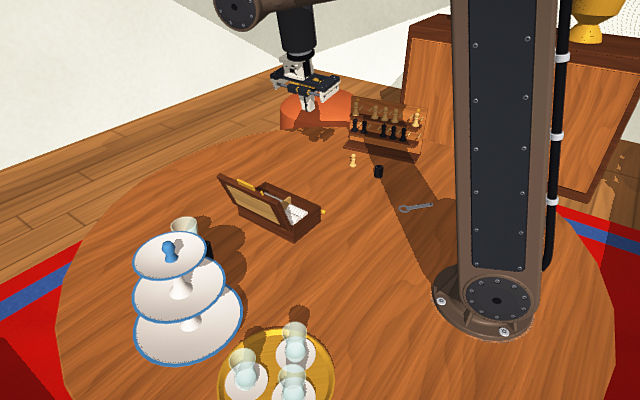

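The lid stands open, leaning back at (258,205). The box and everything else are where they were, and the hand is clear at (303,90).

```bash
python3 -c "
from plant import ctrl
print(ctrl.close_job())"
```

```text
the job is handed in; nothing more can be done
None
```

The job is handed in at about 17 s: the hook is off the stud, the lid rests open on its stop at about 109°, I saw no shift in the box or anything else, and the hand is clear.

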